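# Line up a set of turned candle holders by height on the drying board

## Robot

A 6-joint arm with a two-finger parallel gripper is mounted at the origin on the work surface. World frame = base frame: x ahead of the robot, y to its left, z up, the work surface at z = 0. Lengths are in mm, angles in rad, forces in N, time in s.
With the tool pointing down it reaches from about 350 to 975 mm from the base axis. Payload 7.1 kg.
Tool frame: the origin (TCP) lies at the very end of the fingers, on their centre line; the grasp point (between the pads) lies 19 mm behind it (ctrl.pinch_z is the distance from the TCP to the grasp point, in mm); z points along the fingers, y is the direction in which the jaws open and shut (so a half turn about z gives the same grasp; the last joint's range is limited). The gripper opens to 88 mm and grips with 3 to 60 N. Pads are 20 mm wide; open, the fingers measure 115 mm over their backs; the gripper's body (75 mm by 178 mm) begins 61 mm behind the grasp point.
Start: joints at [-1.304, 0.423, 1.63, -0, 1.089, -0.019], TCP at [176.221, -599.625, 189.375] pointing down, gripper open.
Joint ranges: [-3, 3], [-0.9, 2.11], [0.09, 2.58], [-1.31, 4.45], [0.11, 2.69], [-2.54, 2.54]. Speed limits (rad/s): [2.39, 2.39, 3.01, 3.14, 3.14, 3.14].

## Interface

Orientations are given as a rotation vector (axis times angle).
In Python, from workcell import ctrl gives the robot as it stands.
- The arm moves only by the shell command python3 -m inch 'ROWS' [OPENING]. ROWS is JSON, a list of rows, each an object with "xyz": the shift along the tool's x, y, z in cm, a list of three; "spin": the turn about the tool's z in degrees. A call has 1 to 20 rows; each row is the pose to reach, as a shift and turn from the pose measured when the call began, along the tool's axes at that moment; what a row does not reach only later rows make up. A row lasts 1/10 s, in which the tool goes at most 50 mm and 8.59 degrees, less where a joint would pass 70% of its speed; a pose out of reach is approached as far as the arm can. A call with a gripper value outside its range is refused whole. OPENING is the closure, from 0 (fully open) to 1 (shut), set as the call begins (- or left out, the last holds). The fingers move at their own pace and stop on an object; the grip force is fixed at half the most. Time passes only in rows, so rows that repeat a pose let the fingers close. It gives the time, the measured TCP pose, the force and the opening at its end, in the units of the state.
- ctrl.get_obs(): the state, without advancing time (a new reading comes with each control period).
- ctrl.get_image(name): name is "scene" or "top" or "wrist"; returns the picture (480x640x3 uint8, red, green, blue); there is no depth.
- ctrl.camera_info(name): a dict with "camera_matrix" (3x3 intrinsics, pixels), "R" (3x3) and "t" (3): a world point X has camera coordinates R X + t; the wrist camera has in their place "hand_eye" (4x4, takes a point from camera to tool coordinates, whose origin is the TCP and whose axes are the flange's). Camera axes: x right, y down, z forward; pixel columns grow to the right and rows downward; lengths in mm; the calibration is good to about 2 mm. A picture is of the moment at which its call begins: read the wrist's pose just before it. camera_info takes no time and is no camera call.
- ctrl.close_job(): hands the job in, once; it reports no verdict.
The state is a dict: "t": time; "qpos": joint angles; "qvel": joint speeds; "joint_torque": joint torques, N m; "ee_pos": TCP position; "orientation": TCP orientation; "ft_force": force on the tool from outside, world axes, zero at the start; "moment": the same for the moment, N m; "width": finger opening in mm.
Only numpy, scipy, OpenCV 4.12 (cv2) and the standard library are available. Lean on these libraries where they do the work, as an engineer would, in place of code of your own. Each camera call takes 0.05 s, during which the arm holds its last target. There are 200 camera calls.

## Task

These five freshly oiled candle holders are one graduated set, and I have already put the tallest, the honey-coloured one, on an end rest of the drying board. Stand the other four upright on the remaining cork rests, one in the middle of each, so that the row steps down in height from the tallest to the shortest at the far end. Leave the honey-coloured one where it stands, and leave the oil bottle alone.

Things in the scene. Friction and masses are not known exactly. Their poses are not given: they have to be found in the camera images.
- holder_honey: turned candle holder, golden honey-coloured oak, 150 mm tall: 60 mm round foot, slender stem, and on top a cup 40 mm across, straight-sided for its top 26 mm (grip it there, from above). Origin: centre of its underside, z up its axis, yaw means nothing. The tallest; it already stands on one end rest of the board (either end) and stays there
- holder_brown: turned candle holder, dark brown walnut, 128 mm tall: 60 mm round foot, slender stem, and on top a cup 40 mm across, straight-sided for its top 26 mm (grip it there, from above). Origin: centre of its underside, z up its axis, yaw means nothing. Starts standing on the bench
- holder_cream: turned candle holder, pale cream maple, 106 mm tall: 60 mm round foot, slender stem, and on top a cup 40 mm across, straight-sided for its top 26 mm (grip it there, from above). Origin: centre of its underside, z up its axis, yaw means nothing. Starts standing on the bench
- holder_green: turned candle holder, green-stained ash, 84 mm tall: 60 mm round foot, slender stem, and on top a cup 40 mm across, straight-sided for its top 26 mm (grip it there, from above). Origin: centre of its underside, z up its axis, yaw means nothing. Starts standing on the bench
- holder_red: turned candle holder, red padauk, 62 mm tall: 60 mm round foot, slender stem, and on top a cup 40 mm across, straight-sided for its top 26 mm (grip it there, from above). Origin: centre of its underside, z up its axis, yaw means nothing. Starts standing on the bench
- rest_2: fixed cork disc, 72 mm across, 6 mm thick, origin at its underside's centre (top 6 mm above it, 24 mm above the bench). Five alike stand in a straight row, 100 mm apart, on a plywood board 110 by 500 mm. This one is second in the row from one end. Whether it or its counterpart is next to the honey holder varies: read the positions
- rest_3: fixed cork disc, 72 mm across, 6 mm thick, origin at its underside's centre (top 6 mm above it, 24 mm above the bench). Five alike stand in a straight row, 100 mm apart, on a plywood board 110 by 500 mm. This one is the middle of the row
- rest_4: fixed cork disc, 72 mm across, 6 mm thick, origin at its underside's centre (top 6 mm above it, 24 mm above the bench). Five alike stand in a straight row, 100 mm apart, on a plywood board 110 by 500 mm. This one is next to the middle, on the other side from rest_2. Whether it or its counterpart is next to the honey holder varies: read the positions
- rest_5: fixed cork disc, 72 mm across, 6 mm thick, origin at its underside's centre (top 6 mm above it, 24 mm above the bench). Five alike stand in a straight row, 100 mm apart, on a plywood board 110 by 500 mm. This one is the end of the row that is empty at the start, 400 mm from the honey holder
- oil_bottle: amber bottle of finishing oil, white cap, 56 mm across, 130 mm tall, standing on the bench to one side of the work: a bystander. Origin: centre of its underside

How it is judged:
By the outcome, as a careful person would: the job done as asked, in the order asked, and still so for the second after the job is handed in, with the robot touching nothing.
It also fails if it takes over 115 s, if anything falls off the work surface, if the arm or the gripper's body presses on something with over 40 N, if the wrist force passes 120 N, or if a joint passes its speed limit or range.

## Working session

There is one attempt and no reset: what is moved stays moved. The work goes in short steps, Python scripts to look and compute and a shell command to move; the robot and the scene stay as the last step left them, time stands still between calls to the robot, and variables do not carry over. Pictures are saved under pics/ and viewed, about 12 in all and at most 16, crops included, and the job is handed in when it is done.

```bash
mkdir -p pics; ls; python3 - <<'E'
from workcell import ctrl
import cv2
for n in("top","scene"):
    cv2.imwrite(f"pics/{n}0.png",ctrl.get_image(n)[:,:,::-1])
    i=ctrl.camera_info(n);print(n,i)
print(ctrl.camera_info("wrist"));print(ctrl.get_obs())
E
```

```text
pics
top {'camera_matrix': array([[564.73954724,   0.        , 327.31418138],
       [  0.        , 564.73954724, 241.71426769],
       [  0.        ,   0.        ,   1.        ]]), 'R': array([[-1.48386918e-02, -9.99889611e-01,  7.61411447e-04],
       [-9.87597553e-01,  1.45372274e-02, -1.56332154e-01],
       [ 1.56303828e-01, -3.07173274e-03, -9.87704246e-01]]), 't': array([  -2.8963341 ,  508.14799349, 1208.91853859])}
scene {'camera_matrix': array([[440.68735629,   0.        , 318.56298584],
       [  0.        , 440.68735629, 240.73783919],
       [  0.        ,   0.        ,   1.        ]]), 'R': array([[-0.2019382 ,  0.97922884, -0.0182168 ],
       [ 0.56533043,  0.10135453, -0.81861393],
       [-0.79976401, -0.17560794, -0.57405521]]), 't': array([ 125.20645281, -252.39246087, 1411.00961097])}
{'camera_matrix': array([[369.07154009,   0.        , 329.8347378 ],
       [  0.        , 369.07154009, 241.82655233],
       [  0.        ,   0.        ,   1.        ]]), 'hand_eye': array([[-8.45077542e-04, -9.60996679e-01, -2.76558617e-01,
         7.53904743e+01],
       [ 9.99
[... 201 characters left out ...]
.00000000e+00,
         1.00000000e+00]])}
{'t': 0.1, 'qpos': array([-1.30399683e+00,  4.23782540e-01,  1.63060909e+00, -1.45002230e-05,
        1.08859715e+00, -1.89890867e-02]), 'qvel': array([ 0.00062782, -0.00019206, -0.00131574, -0.00021982, -0.00055657,
       -0.00024975]), 'joint_torque': array([-7.73672091e-04, -5.45613384e+01, -2.74324608e+01,  6.45151455e-02,
        1.87735580e-02, -2.89330535e-05]), 'ee_pos': array([ 176.07798676, -599.11007251,  188.66991246]), 'orientation': array([-3.10820220e+00, -4.47202889e-01,  2.90922876e-04]), 'ft_force': array([ 0.68835026,  0.40420852, -0.48767365]), 'moment': array([-0.01338407,  0.00749027, -0.00936088]), 'width': 87.84724719519782}
```

View pics/top0.png

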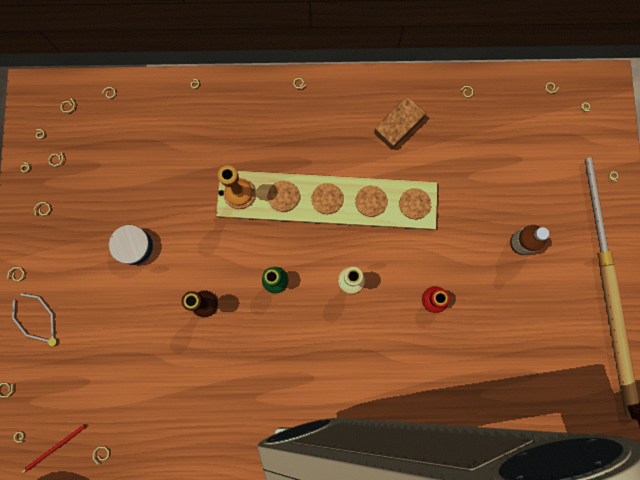

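View pics/scene0.png

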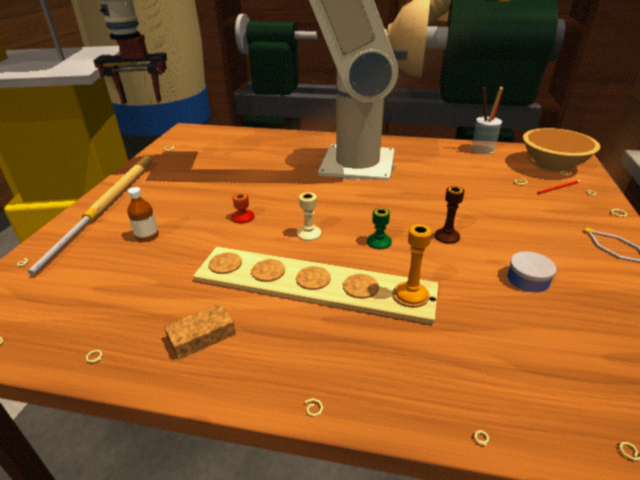

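```bash
cat > h.py <<'E'
from workcell import ctrl
import numpy as np, cv2
from scipy.spatial.transform import Rotation as Rn
def ray(n,uv,z,obs=None):
    i=ctrl.camera_info(n);d=np.linalg.inv(i["camera_matrix"])@[uv[0],uv[1],1]
    if n=="wrist":
        o=obs or ctrl.get_obs();R=Rn.from_rotvec(o["orientation"]).as_matrix();H=i["hand_eye"]
        c=R@H[:3,3]+o["ee_pos"];d=R@H[:3,:3]@d
    else: c=-i["R"].T@i["t"];d=i["R"].T@d
    return c+d*(z-c[2])/d[2]
E
python3 - <<'E'
from h import *
im=cv2.imread("pics/top0.png");hsv=cv2.cvtColor(im,cv2.COLOR_BGR2HSV)
for n,uv,z in[("honey",(228,175),174),("brown",(192,301),128),("green",(271,277),84),("cream",(353,275),106),("red",(440,299),62),("bottle",(542,233),130)]:
    print(n,uv,ray("top",uv,z).round(1))
# cork inside board: lower value/less green than ply
for c in[(285,196),(327,198),(371,200),(415,203),(350,180),(300,215)]:print(c,hsv[c[1],c[0]])
sub=hsv[165:235,210:445]
m=cv2.inRange(sub,(5,60,60),(21,255,215))
m=cv2.morphologyEx(m,cv2.MORPH_OPEN,np.ones((5,5)))
for k in cv2.findContours(m,cv2.RETR_EXTERNAL,cv2.CHAIN_APPROX_NONE)[0]:
    if cv2.contourArea(k)<300: continue
    k=cv2.convexHull(k);c,a,_=cv2.fitEllipse(k);c=(c[0]+210,c[1]+165);print(np.round(c,1),np.round(a,1),ray("top",c,24).round(1))
z=[cv2.resize(im[y-38:y+38,x-38:x+38],(380,300),interpolation=cv2.INTER_CUBIC) for x,y in[(192,301),(271,277),(353,275),(440,299)]]
cv2.imwrite("pics/z.png",np.vstack([np.hstack(z[:2]),np.hstack(z[2:])]))
E
```

```text
honey (228, 175) [625.4 187.4 174. ]
brown (192, 301) [376.9 264.9 128. ]
green (271, 277) [427.4 109.7  84. ]
cream (353, 275) [426.9 -62.4 106. ]
red (440, 299) [ 377.  -249.4   62. ]
bottle (542, 233) [ 505.4 -451.7  130. ]
(285, 196) [ 16 155 184]
(327, 198) [ 14 163 171]
(371, 200) [ 14 162 180]
(415, 203) [ 14 159 173]
(350, 180) [ 33  95 194]
(300, 215) [ 33  97 189]Traceback (most recent call last):
  File "<stdin>", line 12, in <module>
cv2.error: OpenCV(4.12.0) /io/opencv/modules/imgproc/src/shapedescr.cpp:361: error: (-201:Incorrect size of input array) There should be at least 5 points to fit the ellipse in function 'fitEllipseNoDirect'
```

```bash
python3 - <<'E'
from h import *
im=cv2.imread("pics/top0.png");hsv=cv2.cvtColor(im,cv2.COLOR_BGR2HSV)
sub=hsv.copy();m=cv2.inRange(sub,(5,60,30),(23,255,255))
b=cv2.inRange(sub,(26,40,60),(45,180,255));b[:165]=0;b[235:]=0;b[:,:210]=0;b[:,445:]=0
hull=cv2.convexHull(cv2.findNonZero(cv2.morphologyEx(b,cv2.MORPH_OPEN,np.ones((3,3)))))
H=np.zeros_like(m);cv2.fillPoly(H,[hull],255);m=cv2.morphologyEx(m&cv2.erode(H,np.ones((5,5))),cv2.MORPH_OPEN,np.ones((5,5)))
P=[]
for k in cv2.findContours(m,cv2.RETR_EXTERNAL,cv2.CHAIN_APPROX_NONE)[0]:
    if cv2.contourArea(k)<300: continue
    k=cv2.convexHull(k);c,a,_=cv2.fitEllipse(k);print(np.round(c,1),np.round(a,1),ray("top",c,24).round(1))
z=[cv2.resize(im[y-38:y+38,x-38:x+38],(380,300),interpolation=cv2.INTER_CUBIC) for x,y in[(192,301),(271,277),(353,275),(440,299)]]
cv2.imwrite("pics/z.png",np.vstack([np.hstack(z[:2]),np.hstack(z[2:])]))
E
```

```text
[414.9 203.4] [30.8 32.7] [ 595.4 -210.1   24. ]
[371.  200.8] [31.  32.5] [ 602.9 -110.8   24. ]
[327.1 198.4] [31.2 32.5] [610.1 -11.4  24. ]
[261.1 195. ] [40.5 78.6] [620.1 138.2  24. ]
```

View pics/z.png

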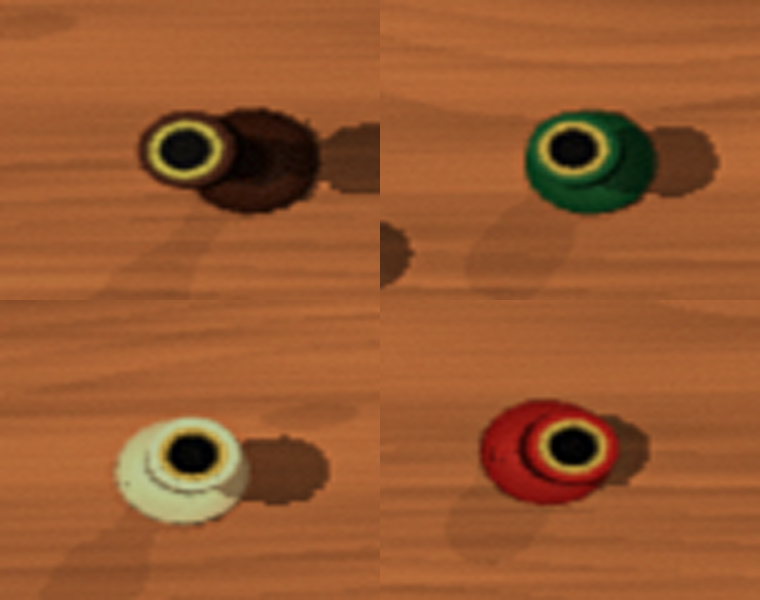

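```bash
cat >> h.py <<'E'
def go(x,y,z,yaw=90):
    o=ctrl.get_obs();R=Rn.from_rotvec(o["orientation"]).as_matrix();p=o["ee_pos"]
    s=R.T@(np.array([x,y,z])-p)/10
    a=np.degrees(np.arctan2(R[1,0],R[0,0]))
    print("t",round(o["t"],2),"tcp",p.round(1),"yaw",a.round(2),"tilt",R[:,2].round(4),"w",round(o["width"],1),"| xyz cm",s.round(2),"spin",round(a-yaw,2))
E
python3 - <<'E'
from h import *
for n,uv,z in[("brown",(191,301),128),("green",(271.4,276.75),84),("cream",(353.4,276),106),("red",(440.4,298.2),62)]:print(n,ray("top",uv,z).round(1))
x,y,_=ray("top",(440.4,298.2),62)
go(x,y,230)
E
```

```text
brown [377.  266.9 128. ]
green [427.9 108.9  84. ]
cream [424.8 -63.2 106. ]
red [ 378.7 -250.3   62. ]
t 0.1 tcp [ 176.1 -599.1  188.7] yaw 16.37 tilt [-4.0e-04  1.3e-03 -1.0e+00] w 87.8 | xyz cm [ 29.28 -27.76  -4.09] spin -73.63
```

```bash
python3 -m inch '[{"xyz":[15,-14,-4.1],"spin":-40},{"xyz":[15,-14,-4.1],"spin":-40},{"xyz":[15,-14,-4.1],"spin":-40},{"xyz":[15,-14,-4.1],"spin":-40},{"xyz":[15,-14,-4.1],"spin":-40},{"xyz":[29.3,-27.8,-4.1],"spin":-73.6},{"xyz":[29.3,-27.8,-4.1],"spin":-73.6},{"xyz":[29.3,-27.8,-4.1],"spin":-73.6},{"xyz":[29.3,-27.8,-4.1],"spin":-73.6},{"xyz":[29.3,-27.8,-4.1],"spin":-73.6},{"xyz":[29.3,-27.8,-4.1],"spin":-73.6},{"xyz":[29.3,-27.8,-4.1],"spin":-73.6},{"xyz":[29.3,-27.8,-4.1],"spin":-73.6},{"xyz":[29.3,-27.8,-4.1],"spin":-73.6},{"xyz":[29.3,-27.8,-4.1],"spin":-73.6}]' 0
python3 - <<'E'
from h import *
go(378.7,-250.3,100)
cv2.imwrite("pics/w1.png",ctrl.get_image("wrist")[:,:,::-1])
E
```

```text
t: 1.6
ee_pos: [378.4, -250.6, 230.0]
orientation: [-2.223, -2.218, -0.001]
ft_force: [-0.1, -0.2, 0.2]
width: 87.8
t 1.6 tcp [ 378.4 -250.6  230. ] yaw 89.86 tilt [-5.0e-04  1.4e-03 -1.0e+00] w 87.8 | xyz cm [ 0.02  0.04 13.  ] spin -0.14
```

View pics/w1.png

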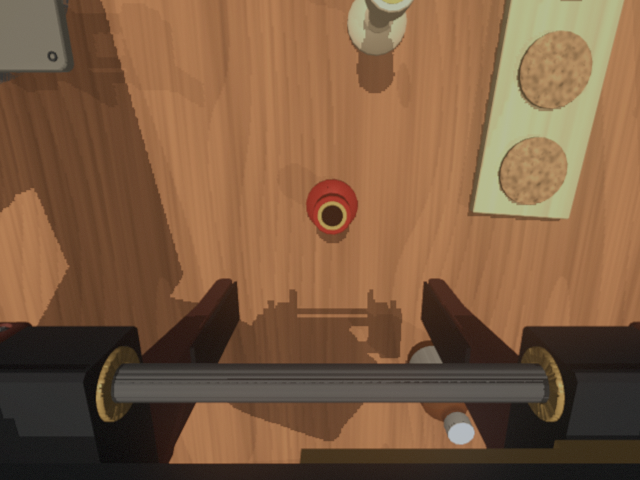

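The wrist view shows the red cup's bore at about (332,215), and rests at (533,171) and (555,70). I'll cross-check these against the top view.

```bash
python3 - <<'E'
from h import *
im=cv2.imread("pics/w1.png");o=ctrl.get_obs()
print("red",ray("wrist",(332,215),62,o).round(1))
h=cv2.cvtColor(im,cv2.COLOR_BGR2HSV)
b=cv2.inRange(h,(26,40,60),(45,180,255));b[:,:460]=0
H=np.zeros_like(b);cv2.fillPoly(H,[cv2.convexHull(max(cv2.findContours(b,0,1)[0],key=cv2.contourArea))],255)
m=cv2.morphologyEx(cv2.bitwise_not(b)&cv2.erode(H,np.ones((5,5))),cv2.MORPH_OPEN,np.ones((7,7)))
for k in cv2.findContours(m,0,1)[0]:
    if cv2.contourArea(k)>1000: c,a,_=cv2.fitEllipse(cv2.convexHull(k));print(np.round(c,1),np.round(a,1),ray("wrist",c,24,o).round(1))
E
```

```text
red [ 379.9 -250.8   62. ]
[532.4 170.9] [63.6 75.3] [ 594.7 -211.2   24. ]
[554.4  70. ] [69.9 86.5] [ 601.9 -112.1   24. ]
```

```bash
python3 -m inch '[{"xyz":[0,0.1,5],"spin":0},{"xyz":[0,0.1,10],"spin":0},{"xyz":[0,0.1,13],"spin":0},{"xyz":[0,0.1,15],"spin":0},{"xyz":[0,0.1,17],"spin":0},{"xyz":[0,0.1,18.5],"spin":0},{"xyz":[0,0.1,19.5],"spin":0},{"xyz":[0,0.1,20],"spin":0},{"xyz":[0,0.1,20],"spin":0},{"xyz":[0,0.1,20],"spin":0}]'
python3 -m inch '[{"xyz":[0,0,0],"spin":0},{"xyz":[0,0,0],"spin":0},{"xyz":[0,0,0],"spin":0},{"xyz":[0,0,0],"spin":0},{"xyz":[0,0,0],"spin":0},{"xyz":[0,0,0],"spin":0},{"xyz":[0,0,0],"spin":0},{"xyz":[0,0,0],"spin":0},{"xyz":[0,0,0],"spin":0},{"xyz":[0,0,0],"spin":0}]' 1
python3 -c "
from h import *
go(595,-210.7,90)"
```

```text
t: 2.65
ee_pos: [379.7, -250.5, 30.5]
orientation: [-2.224, -2.218, -0.001]
ft_force: [0.4, -0.3, -0.6]
width: 87.7
t: 3.65
ee_pos: [379.7, -250.5, 30.4]
orientation: [-2.223, -2.219, -0.001]
ft_force: [-0.4, -0.4, 0.2]
width: 11.4
t 3.65 tcp [ 379.7 -250.5   30.4] yaw 89.87 tilt [ 1.e-04  9.e-04 -1.e+00] w 11.4 | xyz cm [ 4.03 21.52 -5.95] spin -0.13
```

```bash
python3 - <<'E'
from h import *
cv2.imwrite("pics/w2.png",np.hstack([ctrl.get_image("wrist")[100:,100:500,::-1],ctrl.get_image("scene")[120:500,50:450,::-1][:380].copy().repeat(1,0) if 0 else ctrl.get_image("scene")[100:480,60:460,::-1]]))
print(ctrl.get_obs()["width"])
E
```

```text
3.3691910210650344
```

View pics/w2.png

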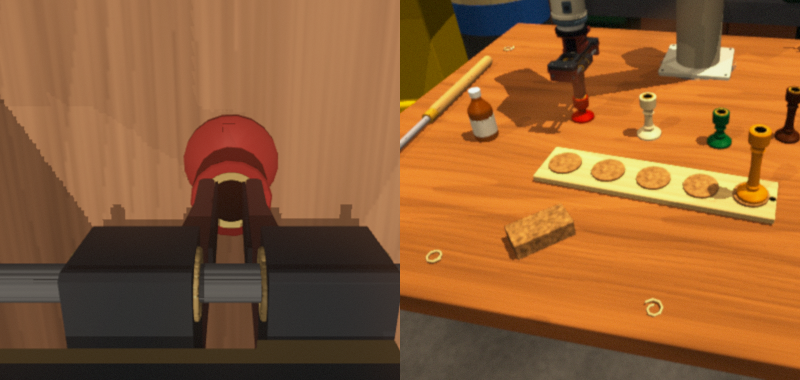

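```bash
python3 - <<'E'
from h import *
o=ctrl.get_obs();print(o["width"],o["ee_pos"])
for p,z in[((332,297),62),((332,295),40),((330,258),6)]:print(ray("wrist",p,z,o).round(1))
im=ctrl.get_image("wrist")[180:400,200:460,::-1];im2=ctrl.get_image("scene")[160:250,190:300,::-1]
cv2.imwrite("pics/w3.png",np.hstack([cv2.resize(im,(390,330)),cv2.resize(im2,(400,330),interpolation=2)]))
print(ctrl.get_obs()["width"])
E
```

```text
3.3691910210650344 [ 379.68803999 -250.52880758   30.46379886]
[ 380.4 -249.5   62. ]
[ 380.5 -258.3   40. ]
[ 379.4 -248.4    6. ]
0.6609832407811351
```

View pics/w3.png

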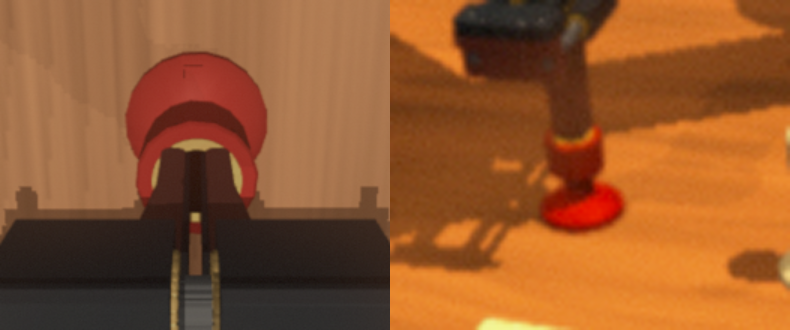

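The fingers shut to 0.7 mm, with no force, at a spot where a 40 mm cup seems to be standing undisturbed. I'll reopen and see how they react.

```bash
python3 -m inch '[{"xyz":[0,0,0],"spin":0},{"xyz":[0,0,0],"spin":0},{"xyz":[0,0,0],"spin":0}]' 0
python3 -m inch '[{"xyz":[0,0,0],"spin":0},{"xyz":[0,0,0],"spin":0},{"xyz":[0,0,0],"spin":0},{"xyz":[0,0,0],"spin":0},{"xyz":[0,0,0],"spin":0},{"xyz":[0,0,0],"spin":0},{"xyz":[0,0,0],"spin":0}]' 0
python3 - <<'E'
from h import *
go(379,-250,30)
im=ctrl.get_image("wrist")[180:400,200:460,::-1];im2=ctrl.get_image("scene")[160:250,190:300,::-1]
cv2.imwrite("pics/w4.png",np.hstack([cv2.resize(im,(390,330)),cv2.resize(im2,(400,330),interpolation=2)]))
E
```

```text
t: 4.15
ee_pos: [379.7, -250.5, 30.4]
orientation: [-2.224, -2.218, -0.001]
ft_force: [-0.3, -0.6, -0.1]
width: 21.0
t: 4.85
ee_pos: [379.7, -250.5, 30.5]
orientation: [-2.223, -2.219, -0.001]
ft_force: [-0.2, -0.4, 0.1]
width: 77.0
t 4.85 tcp [ 379.7 -250.5   30.5] yaw 89.87 tilt [ 1.e-04  1.e-03 -1.e+00] w 77.0 | xyz cm [ 0.05 -0.07  0.05] spin -0.13
```

View pics/w4.png

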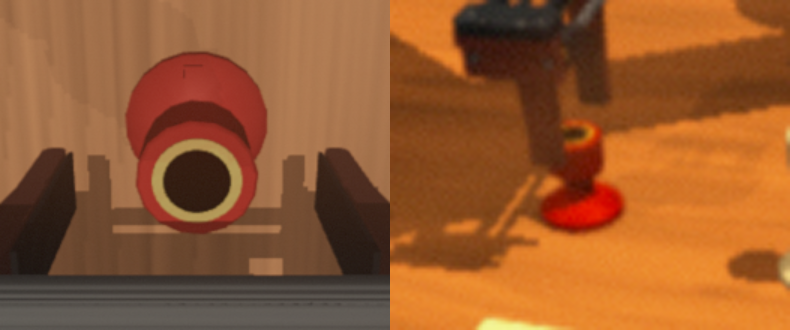

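The wrist and scene views show the fingers passing through the red cup without contact, both closing and opening, while the cup stays put at (330,290). I'll try once at a different grip height, then on another holder if that fails too.

```bash
python3 -m inch '[{"xyz":[0,0,0.4],"spin":0},{"xyz":[0,0,0.8],"spin":0},{"xyz":[0,0,0.8],"spin":0},{"xyz":[0,0,0.8],"spin":0}]' 0
python3 -m inch '[{"xyz":[0,0,0],"spin":0},{"xyz":[0,0,0],"spin":0},{"xyz":[0,0,0],"spin":0},{"xyz":[0,0,0],"spin":0},{"xyz":[0,0,0],"spin":0},{"xyz":[0,0,0],"spin":0},{"xyz":[0,0,0],"spin":0},{"xyz":[0,0,0],"spin":0},{"xyz":[0,0,0],"spin":0},{"xyz":[0,0,0],"spin":0}]' 1
python3 -c "
from h import *
go(424.8,-63.2,230)"
```

```text
t: 5.35
ee_pos: [379.5, -250.4, 22.2]
orientation: [-2.223, -2.218, -0.001]
ft_force: [-0.5, 1.0, -0.0]
width: 87.6
t: 6.35
ee_pos: [379.6, -250.4, 22.2]
orientation: [-2.223, -2.218, -0.001]
ft_force: [-0.1, -0.8, 0.3]
width: 38.4
t 6.35 tcp [ 379.6 -250.4   22.2] yaw 89.87 tilt [-3.0e-04  1.2e-03 -1.0e+00] w 38.4 | xyz cm [ 18.76   4.48 -20.76] spin -0.13
```

This time it stopped at 38 mm. Next is a test lift.

```bash
python3 -m inch '[{"xyz":[0,0,0],"spin":0},{"xyz":[0,0,0],"spin":0},{"xyz":[0,0,-0.5],"spin":0},{"xyz":[0,0,-1],"spin":0},{"xyz":[0,0,-2],"spin":0},{"xyz":[0,0,-3],"spin":0},{"xyz":[0,0,-3],"spin":0}]'
python3 - <<'E'
from h import *
im=ctrl.get_image("wrist")[180:400,200:460,::-1];im2=ctrl.get_image("scene")[160:250,190:300,::-1]
cv2.imwrite("pics/w5.png",np.hstack([cv2.resize(im,(390,330)),cv2.resize(im2,(400,330),interpolation=2)]))
go(595,-210.7,100)
E
```

```text
t: 7.05
ee_pos: [380.6, -251.1, 53.9]
orientation: [2.223, 2.218, 0.002]
ft_force: [-0.4, -0.1, -0.7]
width: 38.6
t 7.15 tcp [ 379.9 -250.7   52.8] yaw 89.87 tilt [ 8.e-04  5.e-04 -1.e+00] w 38.8 | xyz cm [ 4.05 21.51 -4.7 ] spin -0.13
```

View pics/w5.png

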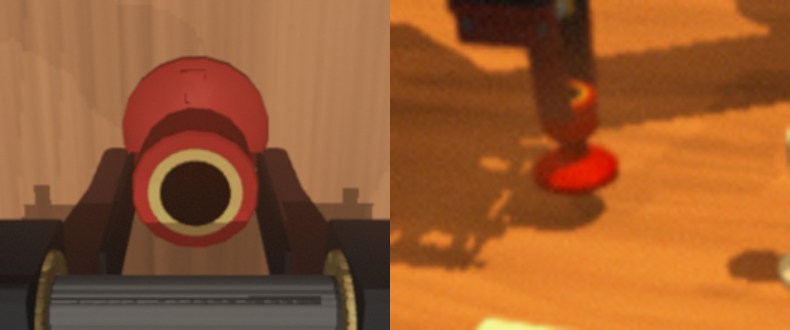

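The red holder is off the bench, upright in the jaws, bore at about (330,307). Now carrying it to the end rest.

```bash
python3 -c "
from h import *
print(ray('wrist',(330,306.7),92.6))"
python3 -m inch '[{"xyz":[0,0,-2],"spin":0},{"xyz":[0,1,-4.7],"spin":0},{"xyz":[0.5,3,-4.7],"spin":0},{"xyz":[1,6,-4.7],"spin":0},{"xyz":[1.7,9,-4.7],"spin":0},{"xyz":[2.3,12,-4.7],"spin":0},{"xyz":[2.8,15,-4.7],"spin":0},{"xyz":[3.4,18,-4.7],"spin":0},{"xyz":[3.8,20,-4.7],"spin":0},{"xyz":[4.0,21.2,-4.7],"spin":0},{"xyz":[4.05,21.5,-4.7],"spin":0},{"xyz":[4.05,21.5,-4.7],"spin":0},{"xyz":[4.05,21.5,-4.7],"spin":0}]'
python3 - <<'E'
from h import *
im=ctrl.get_image("wrist")[:,:,::-1];cv2.imwrite("pics/w6.png",im)
go(595,-210.7,47)
E
```

```text
[ 379.5823471  -250.72788509   92.6       ]
t: 8.45
ee_pos: [593.7, -210.8, 99.7]
orientation: [-2.224, -2.218, -0.0]
ft_force: [-0.4, -0.5, -0.0]
width: 38.6
t 8.5 tcp [ 593.8 -210.9   99.9] yaw 89.84 tilt [-1.e-04  7.e-04 -1.e+00] w 38.6 | xyz cm [0.02 0.12 5.29] spin -0.16
```

View pics/w6.png

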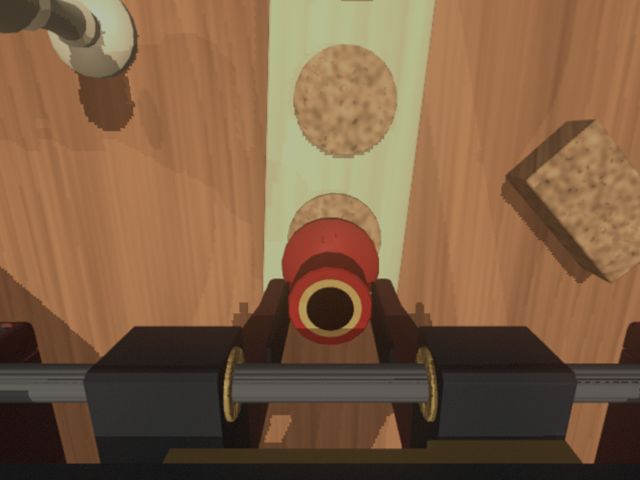

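The red holder hangs over rest_5. The next rest (rest_4) is centred at about (345,100), and I use that to verify the row. Then lower and release.

```bash
python3 -c "
from h import *
print(ray('wrist',(345,100),24))"
python3 -m inch '[{"xyz":[0,0.1,1.5],"spin":0},{"xyz":[0,0.1,3],"spin":0},{"xyz":[0,0.1,4],"spin":0},{"xyz":[0,0.1,4.6],"spin":0},{"xyz":[0,0.1,5],"spin":0},{"xyz":[0,0.1,5.2],"spin":0},{"xyz":[0,0.1,5.3],"spin":0},{"xyz":[0,0.1,5.3],"spin":0},{"xyz":[0,0.1,5.3],"spin":0}]'
```

```text
[ 604.1249655  -111.46972506   24.        ]
t: 9.4
ee_pos: [595.1, -211.0, 47.3]
orientation: [2.224, 2.218, 0.001]
ft_force: [0.8, 0.3, -0.2]
width: 38.4
```

```bash
python3 -m inch '[{"xyz":[0,0,0.05],"spin":0},{"xyz":[0,0,0.1],"spin":0},{"xyz":[0,0,0.1],"spin":0},{"xyz":[0,0,0.1],"spin":0}]'
python3 -m inch '[{"xyz":[0,0,0],"spin":0},{"xyz":[0,0,0],"spin":0},{"xyz":[0,0,0],"spin":0},{"xyz":[0,0,0],"spin":0},{"xyz":[0,0,0],"spin":0},{"xyz":[0,0,0],"spin":0},{"xyz":[0,0,0],"spin":0},{"xyz":[0,0,-2],"spin":0},{"xyz":[0,0,-5],"spin":0},{"xyz":[0,0,-9],"spin":0},{"xyz":[0,0,-14],"spin":0},{"xyz":[0,0,-18.4],"spin":0},{"xyz":[0,0,-18.4],"spin":0},{"xyz":[0,0,-18.4],"spin":0}]' 0
python3 - <<'E'
from h import *
im=ctrl.get_image("wrist")[:,:,::-1];cv2.imwrite("pics/w7.png",im)
g=cv2.cvtColor(im,cv2.COLOR_BGR2HSV);o=ctrl.get_obs()
# bore: darkest blob in central region
m=cv2.inRange(g,(0,0,0),(30,255,75))[120:270,280:390]
for k in cv2.findContours(m,0,1)[0]:
    if cv2.contourArea(k)>80: c,a,_=cv2.fitEllipse(k);c=(c[0]+280,c[1]+120);print(np.round(c,1),np.round(a,1),ray("wrist",c,86,o).round(1))
go(427.9,108.9,230)
E
```

```text
t: 9.8
ee_pos: [595.1, -211.0, 46.3]
orientation: [2.225, 2.218, 0.001]
ft_force: [-0.8, 0.4, -1.1]
width: 38.6
t: 11.2
ee_pos: [595.5, -211.2, 231.6]
orientation: [2.223, 2.217, 0.003]
ft_force: [-0.1, -0.0, -0.9]
width: 87.8
[329. 220.] [20.1 20.4] [ 593.2 -211.    86. ]
t 11.25 tcp [ 594.5 -210.9  229.9] yaw 89.84 tilt [ 1.e-04  6.e-04 -1.e+00] w 88.0 | xyz cm [ 31.93 -16.75   0.  ] spin -0.16
```

Red stands on rest_5 at about (594,-211). Green next.

```bash
python3 -m inch '[{"xyz":[4,-2,0],"spin":0},{"xyz":[8,-4,0],"spin":0},{"xyz":[12,-6.3,0],"spin":0},{"xyz":[16,-8.4,0],"spin":0},{"xyz":[20,-10.5,0],"spin":0},{"xyz":[24,-12.6,0],"spin":0},{"xyz":[28,-14.7,0],"spin":0},{"xyz":[31,-16.3,0],"spin":0},{"xyz":[31.9,-16.7,0],"spin":0},{"xyz":[31.9,-16.7,0],"spin":0},{"xyz":[31.9,-16.7,0],"spin":0}]'
cat >> h.py <<'E'
def bore(z,name,r=(130,270,270,400)):
    o=ctrl.get_obs();im=ctrl.get_image("wrist")[:,:,::-1];cv2.imwrite(f"pics/{name}.png",im)
    y0,y1,x0,x1=r;m=cv2.inRange(cv2.cvtColor(im,cv2.COLOR_BGR2HSV),(0,0,0),(180,255,75))[y0:y1,x0:x1]
    for k in cv2.findContours(m,0,1)[0]:
        if cv2.contourArea(k)>80: c,a,_=cv2.fitEllipse(k);c=(c[0]+x0,c[1]+y0);print(np.round(c,1),np.round(a,1),ray("wrist",c,z,o).round(1))
E
python3 - <<'E'
from h import *
bore(84,"w8")
go(427.9,108.9,44)
E
```

```text
t: 12.35
ee_pos: [428.6, 107.9, 229.4]
orientation: [-2.224, -2.218, 0.001]
ft_force: [0.0, -0.4, 0.4]
width: 87.6
[331.1 219.2] [20.4 20.5] [429.  108.1  84. ]
[331.  225.4] [45.9 58.2] [429.  102.1  84. ]
t 12.4 tcp [428.8 107.7 229.6] yaw 89.8 tilt [-6.e-04  1.e-04 -1.e+00] w 87.7 | xyz cm [ 0.12 -0.08 18.56] spin -0.2
```

```bash
python3 -m inch '[{"xyz":[0.1,0,5],"spin":0},{"xyz":[0.1,0,9],"spin":0},{"xyz":[0.1,0,12],"spin":0},{"xyz":[0.1,0,14],"spin":0},{"xyz":[0.1,0,16],"spin":0},{"xyz":[0.1,0,17.5],"spin":0},{"xyz":[0.1,0,18.2],"spin":0},{"xyz":[0.1,0,18.6],"spin":0},{"xyz":[0.1,0,18.6],"spin":0},{"xyz":[0.1,0,18.6],"spin":0}]' 0
python3 -m inch '[{"xyz":[0,0,0],"spin":0},{"xyz":[0,0,0],"spin":0},{"xyz":[0,0,0],"spin":0},{"xyz":[0,0,0],"spin":0},{"xyz":[0,0,0],"spin":0},{"xyz":[0,0,0],"spin":0},{"xyz":[0,0,0],"spin":0},{"xyz":[0,0,0],"spin":0},{"xyz":[0,0,0],"spin":0},{"xyz":[0,0,0],"spin":0}]' 1
python3 -c "
from h import *
go(603,-111.3,140)"
```

```text
t: 13.4
ee_pos: [429.3, 108.6, 44.0]
orientation: [2.226, 2.217, 0.001]
ft_force: [0.1, 0.5, 0.1]
width: 87.8
t: 14.4
ee_pos: [429.4, 108.6, 44.0]
orientation: [2.226, 2.217, 0.001]
ft_force: [-0.4, 0.4, 0.8]
width: 38.7
t 14.4 tcp [429.4 108.6  44. ] yaw 89.77 tilt [ 4.e-04  3.e-04 -1.e+00] w 38.7 | xyz cm [-21.92  17.45  -9.6 ] spin -0.23
```

```bash
python3 -m inch '[{"xyz":[0,0,-1],"spin":0},{"xyz":[0,0,-3],"spin":0},{"xyz":[0,0,-6],"spin":0},{"xyz":[0,0,-9],"spin":0},{"xyz":[-1,1,-9.6],"spin":0},{"xyz":[-3,2.4,-9.6],"spin":0},{"xyz":[-6,4.8,-9.6],"spin":0},{"xyz":[-9,7.2,-9.6],"spin":0},{"xyz":[-12,9.6,-9.6],"spin":0},{"xyz":[-15,12,-9.6],"spin":0},{"xyz":[-18,14.4,-9.6],"spin":0},{"xyz":[-20.5,16.4,-9.6],"spin":0},{"xyz":[-21.6,17.2,-9.6],"spin":0},{"xyz":[-21.9,17.4,-9.6],"spin":0},{"xyz":[-21.9,17.4,-9.6],"spin":0},{"xyz":[-21.9,17.4,-9.6],"spin":0}]'
python3 - <<'E'
from h import *
bore(180,"w9",(230,360,270,390))
go(603,-111.3,68)
E
```

```text
t: 16.0
ee_pos: [601.4, -110.1, 139.7]
orientation: [-2.224, -2.217, 0.0]
ft_force: [-0.2, 0.8, -2.4]
width: 38.9
[329.6 308. ] [42.2 45.3] [ 601.  -110.6  180. ]
[315.9 311.1] [ 88.8 102.9] [ 594.6 -112.2  180. ]
[340.2 311.4] [ 92.4 117.4] [ 605.8 -112.3  180. ]
t 16.05 tcp [ 601.5 -110.   139.9] yaw 89.83 tilt [-6.e-04  7.e-04 -1.e+00] w 38.5 | xyz cm [-0.13  0.15  7.19] spin -0.17
```

View pics/w9.png

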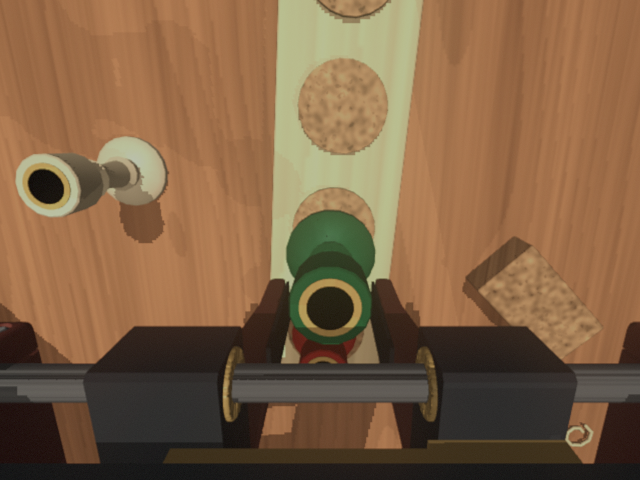

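Green is held upright. rest_3 shows at about (343,106), and red is standing behind. Lower, seat, release and rise.

```bash
python3 -c "
from h import *
print(ray('wrist',(343,106),24))"
python3 -m inch '[{"xyz":[-0.1,0.15,2],"spin":0},{"xyz":[-0.1,0.15,4],"spin":0},{"xyz":[-0.1,0.15,5.5],"spin":0},{"xyz":[-0.1,0.15,6.4],"spin":0},{"xyz":[-0.1,0.15,6.8],"spin":0},{"xyz":[-0.1,0.15,7],"spin":0},{"xyz":[-0.1,0.15,7.15],"spin":0},{"xyz":[-0.1,0.15,7.2],"spin":0},{"xyz":[-0.1,0.15,7.2],"spin":0},{"xyz":[-0.1,0.15,7.2],"spin":0}]'
```

```text
[611.71799783 -11.52055475  24.        ]
t: 17.05
ee_pos: [603.2, -111.1, 68.2]
orientation: [-2.224, -2.218, -0.001]
ft_force: [0.2, -0.0, -2.1]
width: 38.2
```

```bash
python3 -m inch '[{"xyz":[0,0,0],"spin":0},{"xyz":[0,0,0],"spin":0},{"xyz":[0,0,0],"spin":0},{"xyz":[0,0,0],"spin":0},{"xyz":[0,0,0],"spin":0},{"xyz":[0,0,0],"spin":0},{"xyz":[0,0,0],"spin":0},{"xyz":[0,0,-2],"spin":0},{"xyz":[0,0,-5],"spin":0},{"xyz":[0,0,-9],"spin":0},{"xyz":[0,0,-13],"spin":0},{"xyz":[0,0,-16.2],"spin":0},{"xyz":[0,0,-16.2],"spin":0},{"xyz":[0,0,-16.2],"spin":0}]' 0
python3 - <<'E'
from h import *
bore(108,"w10")
go(425.5,-63.2,240)
E
```

```text
t: 18.45
ee_pos: [603.4, -111.2, 230.8]
orientation: [2.224, 2.217, 0.002]
ft_force: [-0.6, -0.1, -0.7]
width: 87.8
[329.9 225.4] [21.6 22.4] [ 603.1 -111.6  108. ]
[329.1 235.8] [51.5 70.1] [ 602.4 -121.1  108. ]
t 18.5 tcp [ 602.6 -111.   229.5] yaw 89.83 tilt [-1.e-03  7.e-04 -1.e+00] w 87.8 | xyz cm [  4.73 -17.73  -1.03] spin -0.17
```

Green is on its rest at (603,-111.5). Now cream.

```bash
python3 -m inch '[{"xyz":[1,-4,-1],"spin":0},{"xyz":[2.1,-8,-1],"spin":0},{"xyz":[3.2,-12,-1],"spin":0},{"xyz":[4.2,-15.7,-1],"spin":0},{"xyz":[4.7,-17.7,-1],"spin":0},{"xyz":[4.7,-17.7,-1],"spin":0},{"xyz":[4.7,-17.7,-1],"spin":0}]'
python3 - <<'E'
from h import *
bore(106,"w11")
go(425.3,-63.2,66)
E
```

```text
t: 19.2
ee_pos: [425.8, -63.5, 239.1]
orientation: [-2.223, -2.217, 0.001]
ft_force: [0.1, 0.1, -0.1]
width: 87.7
[330.4 222.8] [21.1 21.5] [425.5 -63.9 106. ]
t 19.25 tcp [426.4 -63.7 239.2] yaw 89.83 tilt [-1.3e-03  8.0e-04 -1.0e+00] w 87.8 | xyz cm [ 0.04 -0.09 17.32] spin -0.17
```

```bash
python3 -m inch '[{"xyz":[0,-0.1,5],"spin":0},{"xyz":[0,-0.1,9],"spin":0},{"xyz":[0,-0.1,12],"spin":0},{"xyz":[0,-0.1,14],"spin":0},{"xyz":[0,-0.1,15.8],"spin":0},{"xyz":[0,-0.1,16.8],"spin":0},{"xyz":[0,-0.1,17.3],"spin":0},{"xyz":[0,-0.1,17.3],"spin":0},{"xyz":[0,-0.1,17.3],"spin":0}]' 0
python3 -m inch '[{"xyz":[0,0,0],"spin":0},{"xyz":[0,0,0],"spin":0},{"xyz":[0,0,0],"spin":0},{"xyz":[0,0,0],"spin":0},{"xyz":[0,0,0],"spin":0},{"xyz":[0,0,0],"spin":0},{"xyz":[0,0,0],"spin":0},{"xyz":[0,0,0],"spin":0},{"xyz":[0,0,0],"spin":0},{"xyz":[0,0,0],"spin":0}]' 1
python3 -c "
from h import *
go(610.5,-11.4,170)"
```

```text
t: 20.15
ee_pos: [425.9, -63.7, 66.7]
orientation: [-2.224, -2.218, -0.0]
ft_force: [0.2, 0.2, 0.1]
width: 88.0
t: 21.15
ee_pos: [426.0, -63.7, 66.7]
orientation: [-2.224, -2.218, -0.0]
ft_force: [1.3, -0.3, 1.2]
width: 38.5
t 21.15 tcp [426.  -63.7  66.7] yaw 89.82 tilt [-3.e-04  6.e-04 -1.e+00] w 38.5 | xyz cm [  5.29  18.43 -10.33] spin -0.18
```

```bash
python3 -m inch '[{"xyz":[0,0,-1],"spin":0},{"xyz":[0,0,-3],"spin":0},{"xyz":[0,0,-6],"spin":0},{"xyz":[0,0,-9],"spin":0},{"xyz":[0.4,1,-10.3],"spin":0},{"xyz":[1,3,-10.3],"spin":0},{"xyz":[2,6,-10.3],"spin":0},{"xyz":[3,9,-10.3],"spin":0},{"xyz":[4,12,-10.3],"spin":0},{"xyz":[4.8,15,-10.3],"spin":0},{"xyz":[5.3,17,-10.3],"spin":0},{"xyz":[5.3,18.2,-10.3],"spin":0},{"xyz":[5.3,18.4,-10.3],"spin":0},{"xyz":[5.3,18.4,-10.3],"spin":0},{"xyz":[5.3,18.4,-10.3],"spin":0}]'
python3 - <<'E'
from h import *
bore(210,"w12",(230,360,270,390))
go(610.5,-11.4,90.9)
E
```

```text
t: 22.65
ee_pos: [608.9, -11.7, 169.6]
orientation: [-2.224, -2.216, 0.001]
ft_force: [-0.3, 0.1, -2.2]
width: 38.7
[323.6 356.6] [ 6.  24.7] [605.5 -37.6 210. ]
[322.9 350.8] [27.1 48.6] [605.2 -34.5 210. ]
[329.7 306.7] [42.  45.1] [608.6 -11.4 210. ]
[380.7 321.2] [18.  79.3] [632.2 -18.9 210. ]
[278.2 317.1] [19.7 85.8] [584.7 -16.7 210. ]
t 22.7 tcp [609.1 -11.6 169.7] yaw 89.8 tilt [-1.2e-03  6.0e-04 -1.0e+00] w 38.6 | xyz cm [0.02 0.15 7.88] spin -0.2
```

```bash
python3 -m inch '[{"xyz":[0,0.15,2],"spin":0},{"xyz":[0,0.15,4],"spin":0},{"xyz":[0,0.15,6],"spin":0},{"xyz":[0,0.15,7],"spin":0},{"xyz":[0,0.15,7.5],"spin":0},{"xyz":[0,0.15,7.7],"spin":0},{"xyz":[0,0.15,7.85],"spin":0},{"xyz":[0,0.15,7.9],"spin":0},{"xyz":[0,0.15,7.9],"spin":0},{"xyz":[0,0.15,7.9],"spin":0}]'
python3 -m inch '[{"xyz":[0,0,0],"spin":0},{"xyz":[0,0,0],"spin":0},{"xyz":[0,0,0],"spin":0},{"xyz":[0,0,0],"spin":0},{"xyz":[0,0,0],"spin":0},{"xyz":[0,0,0],"spin":0},{"xyz":[0,0,0],"spin":0},{"xyz":[0,0,-2],"spin":0},{"xyz":[0,0,-5],"spin":0},{"xyz":[0,0,-9],"spin":0},{"xyz":[0,0,-13],"spin":0},{"xyz":[0,0,-15],"spin":0},{"xyz":[0,0,-15],"spin":0},{"xyz":[0,0,-15],"spin":0}]' 0
python3 - <<'E'
from h import *
bore(130,"w13")
go(377.5,266.5,240)
E
```

```text
t: 23.7
ee_pos: [610.7, -11.6, 91.2]
orientation: [-2.225, -2.217, -0.0]
ft_force: [-0.2, 0.3, -0.8]
width: 38.3
t: 25.1
ee_pos: [610.5, -11.7, 240.7]
orientation: [-2.225, -2.217, 0.0]
ft_force: [-0.1, 0.3, -0.8]
width: 87.7
[330.4 228.5] [22.4 23.1] [610.3 -11.8 130. ]
t 25.15 tcp [609.9 -11.7 239.7] yaw 89.8 tilt [-2.6e-03  6.0e-04 -1.0e+00] w 87.8 | xyz cm [ 27.74 -23.33   0.05] spin -0.2
```

View pics/w13.png

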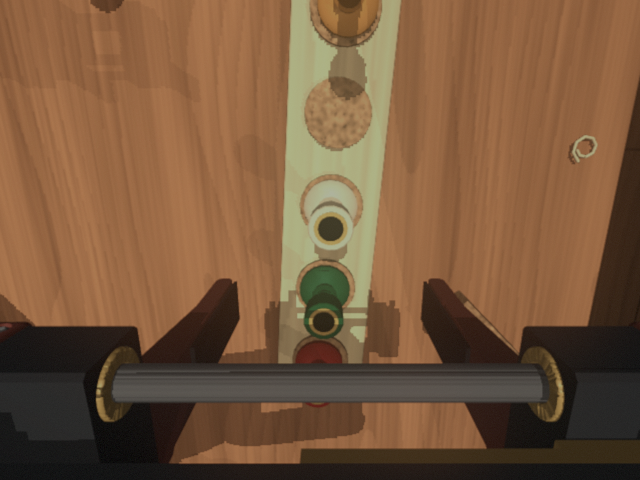

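Cream, green and red all stand centred on their rests. The free rest_2 is at about (338,113). Brown is last.

```bash
python3 -c "
from h import *
print(ray('wrist',(338,113),24))"
python3 -m inch '[{"xyz":[3.5,-3,0],"spin":0},{"xyz":[7,-6,0],"spin":0},{"xyz":[10.5,-9,0],"spin":0},{"xyz":[14,-12,0],"spin":0},{"xyz":[17.5,-15,0],"spin":0},{"xyz":[21,-18,0],"spin":0},{"xyz":[24.5,-20.7,0],"spin":0},{"xyz":[27,-22.7,0],"spin":0},{"xyz":[27.7,-23.3,0],"spin":0},{"xyz":[27.7,-23.3,0],"spin":0},{"xyz":[27.7,-23.3,0],"spin":0}]'
python3 - <<'E'
from h import *
bore(128,"w14")
go(377.5,266.5,88)
E
```

```text
[617.65512426  87.31270309  24.        ]
t: 26.25
ee_pos: [378.0, 265.4, 239.7]
orientation: [-2.224, -2.216, 0.004]
ft_force: [-0.3, -0.8, 0.6]
width: 87.8
[330.9 226.5] [22.7 23.3] [378.1 266.6 128. ]
[332.2 171.9] [43.  58.4] [379.3 312.7 128. ]
t 26.3 tcp [378.4 265.2 239.9] yaw 89.75 tilt [-3.1e-03 -2.0e-04 -1.0e+00] w 87.8 | xyz cm [ 0.13 -0.04 15.19] spin -0.25
```

```bash
python3 -m inch '[{"xyz":[0.1,0,4],"spin":0},{"xyz":[0.1,0,8],"spin":0},{"xyz":[0.1,0,11],"spin":0},{"xyz":[0.1,0,13],"spin":0},{"xyz":[0.1,0,14.3],"spin":0},{"xyz":[0.1,0,15],"spin":0},{"xyz":[0.1,0,15.2],"spin":0},{"xyz":[0.1,0,15.2],"spin":0},{"xyz":[0.1,0,15.2],"spin":0}]' 0
python3 -m inch '[{"xyz":[0,0,0],"spin":0},{"xyz":[0,0,0],"spin":0},{"xyz":[0,0,0],"spin":0},{"xyz":[0,0,0],"spin":0},{"xyz":[0,0,0],"spin":0},{"xyz":[0,0,0],"spin":0},{"xyz":[0,0,0],"spin":0},{"xyz":[0,0,0],"spin":0},{"xyz":[0,0,0],"spin":0},{"xyz":[0,0,0],"spin":0}]' 1
python3 -c "
from h import *
go(617.6,87.9,190)"
```

```text
t: 27.2
ee_pos: [378.6, 266.3, 88.6]
orientation: [-2.225, -2.215, 0.002]
ft_force: [-0.5, 0.9, 0.7]
width: 87.6
t: 28.2
ee_pos: [378.6, 266.3, 88.6]
orientation: [-2.225, -2.215, 0.002]
ft_force: [0.2, 0.8, -0.1]
width: 38.3
t 28.2 tcp [378.6 266.3  88.6] yaw 89.73 tilt [-2.1e-03  5.0e-04 -1.0e+00] w 38.3 | xyz cm [-17.72  23.97 -10.2 ] spin -0.27
```

```bash
python3 -m inch '[{"xyz":[0,0,-1],"spin":0},{"xyz":[0,0,-3],"spin":0},{"xyz":[0,0,-6],"spin":0},{"xyz":[0,0,-9],"spin":0},{"xyz":[-1,0.7,-10.2],"spin":0},{"xyz":[-4,2,-10.2],"spin":0},{"xyz":[-7,4,-10.2],"spin":0},{"xyz":[-10,6,-10.2],"spin":0},{"xyz":[-13,8,-10.2],"spin":0},{"xyz":[-15.5,10.5,-10.2],"spin":0},{"xyz":[-17.2,13.5,-10.2],"spin":0},{"xyz":[-17.7,17,-10.2],"spin":0},{"xyz":[-17.7,20,-10.2],"spin":0},{"xyz":[-17.7,22.5,-10.2],"spin":0},{"xyz":[-17.7,23.7,-10.2],"spin":0},{"xyz":[-17.7,24,-10.2],"spin":0},{"xyz":[-17.7,24,-10.2],"spin":0},{"xyz":[-17.7,24,-10.2],"spin":0}]'
python3 - <<'E'
from h import *
bore(230,"w15",(280,340,290,370))
go(617.6,87.9,112.8)
E
```

```text
t: 30.0
ee_pos: [616.6, 88.1, 189.8]
orientation: [-2.225, -2.215, 0.003]
ft_force: [0.4, 0.5, -2.8]
width: 38.6
[329.5 328.4] [20.9 56.4] [616.2  77.1 230. ]
[329.7 305.8] [41.9 45.1] [616.4  88.7 230. ]
t 30.05 tcp [616.7  88.2 189.9] yaw 89.75 tilt [-3.1e-03  3.0e-04 -1.0e+00] w 39.0 | xyz cm [-0.03  0.11  7.71] spin -0.25
```

```bash
python3 -m inch '[{"xyz":[-0.05,0.1,2],"spin":0},{"xyz":[-0.05,0.1,4],"spin":0},{"xyz":[-0.05,0.1,6],"spin":0},{"xyz":[-0.05,0.1,7],"spin":0},{"xyz":[-0.05,0.1,7.4],"spin":0},{"xyz":[-0.05,0.1,7.6],"spin":0},{"xyz":[-0.05,0.1,7.7],"spin":0},{"xyz":[-0.05,0.1,7.7],"spin":0},{"xyz":[-0.05,0.1,7.7],"spin":0}]'
python3 -m inch '[{"xyz":[0,0,0],"spin":0},{"xyz":[0,0,0],"spin":0},{"xyz":[0,0,0],"spin":0},{"xyz":[0,0,0],"spin":0},{"xyz":[0,0,0],"spin":0},{"xyz":[0,0,0],"spin":0},{"xyz":[0,0,0],"spin":0},{"xyz":[0,0,-2],"spin":0},{"xyz":[0,0,-5],"spin":0},{"xyz":[0,0,-9],"spin":0},{"xyz":[0,0,-13],"spin":0},{"xyz":[0,0,-13],"spin":0},{"xyz":[0,0,-13],"spin":0}]' 0
python3 - <<'E'
from h import *
bore(152,"w16")
go(420,0,240)
E
```

```text
t: 30.95
ee_pos: [617.9, 87.7, 113.6]
orientation: [-2.225, -2.215, 0.002]
ft_force: [-0.3, -1.3, -2.2]
width: 38.5
t: 32.25
ee_pos: [618.6, 87.7, 244.5]
orientation: [-2.226, -2.216, -0.001]
ft_force: [-0.5, 0.7, -0.1]
width: 87.7
[329.1 233.3] [24.  24.6] [617.5  88.1 152. ]
[337.   77.6] [ 89.7 254. ] [623.9 203.7 152. ]
[335.4 184.3] [ 8.1 24.1] [622.7 127.3 152. ]
t 32.3 tcp [617.7  87.6 243.1] yaw 89.75 tilt [-2.6e-03  4.0e-04 -1.0e+00] w 88.0 | xyz cm [ -8.85 -19.73   0.35] spin -0.25
```

Back off clear of the row and check from the top and scene cameras.

```bash
python3 -m inch '[{"xyz":[-2,-4.4,0],"spin":0},{"xyz":[-4,-8.8,0],"spin":0},{"xyz":[-6,-13.2,0],"spin":0},{"xyz":[-8,-17.6,0],"spin":0},{"xyz":[-8.8,-19.7,0],"spin":0},{"xyz":[-8.8,-19.7,0],"spin":0},{"xyz":[-8.8,-19.7,0],"spin":0},{"xyz":[-8.8,-19.7,0],"spin":0}]'
python3 - <<'E'
from h import *
a=ctrl.get_image("top")[:,:,::-1];b=ctrl.get_image("scene")[:,:,::-1]
cv2.imwrite("pics/end.png",np.vstack([cv2.resize(a[140:270,180:580],(800,260)),cv2.resize(b[190:350,110:550],(800,291))]))
g=cv2.cvtColor(a,cv2.COLOR_BGR2GRAY)
for n,z,p in[("honey",174,(625,188)),("brown",152,(617.6,88)),("cream",130,(610,-11.5)),("green",108,(603,-111)),("red",86,(595,-211))]:
    i=ctrl.camera_info("top");q=i["camera_matrix"]@(i["R"]@np.array([*p,z])+i["t"]);u,v=(q[:2]/q[2]).round().astype(int)
    m=(g[v-5:v+6,u-5:u+6]<45);ys,xs=np.nonzero(m)
    print(n,(u,v),len(xs),ray("top",(xs.mean()+u-5,ys.mean()+v-5),z).round(1))
E
```

```text
t: 33.1
ee_pos: [421.3, 0.7, 243.1]
orientation: [-2.224, -2.215, 0.003]
ft_force: [0.7, 0.0, -0.5]
width: 87.8
honey (np.int64(228), np.int64(175)) 69 [627.7 189.7 174. ]
brown (np.int64(278), np.int64(181)) 69 [617.4  89.4 152. ]
cream (np.int64(327), np.int64(187)) 70 [610.2 -10.4 130. ]
green (np.int64(374), np.int64(192)) 67 [ 602.9 -109.6  108. ]
red (np.int64(420), np.int64(197)) 63 [ 594.7 -210.    86. ]
```

View pics/end.png

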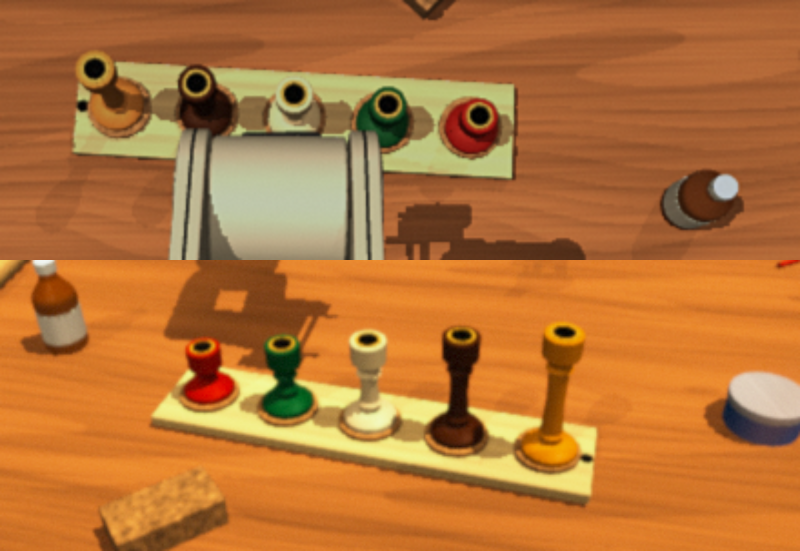

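All five stand upright, stepping down from honey to red, each centred on its cork. The bottle hasn't moved.

```bash
python3 -c "
from workcell import ctrl
print(ctrl.close_job())"
```

```text
the job is handed in; nothing more can be done
None
```

The job is done and handed in at about 33 s of robot time. The four holders stand upright on the remaining rests, so the row from the honey end reads honey, brown, cream, green, red. I did not touch the honey holder or the bottle.

- **Last checks:** In the final top and scene views all five stand upright in a clean downward step. The cup centres are within about 2 mm of the measured rest centres. The two cameras agreed to about 2 mm, which is the calibration limit. The gripper was open and clear of everything, and the wrist force readings never showed more than about 3 N.
- **One oddity:** On my first grasp of red, with the fingertips 30 mm above the bench, the fingers closed to nearly 0 mm. They passed through the cup with no force and without moving it. Gripping 8 mm lower worked, and I used that same depth below the rim for all the others, each reading about 38.5 mm. I don't know why the first attempt failed.

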